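# Click a food dish's snap-fit lid shut, corner by corner

### The job

The blue lid lies on the glass biscuit dish, but not all of its corners have caught: go round and press down each corner that still rides up until it clicks shut, so that all four corners are flush with the lid. Leave the dish standing where it is, without lifting, tipping or shoving it, do not disturb the jar, ramekin, pacifier case and spoon around it, and finish with the hand clear.

Things in the scene. Friction and masses are not known exactly. Their poses are not given: they have to be found in the camera images.
- dish: Loose rectangular glass food dish with biscuits in it and a blue flexible snap-fit lid on top, together 172 mm (its x) by 132 mm (its y) and 66 mm high, about 0.75 kg, standing on the worktop. Origin: centre of its underside; z up. The flat middle of the lid is 66 mm above the origin and is on already. Only the four rounded corners of the lid can still ride up over the glass bead.
- corner1 (a joint): Lid corner at the dish's +x +y corner (with a small opening tab): angle (rad) pressed down about its fold. 0: riding up, outer edge 8 mm above the lid; 0.27 to 0.28: shut, flush. Let go before about 0.15 it springs up; beyond 0.18 it snaps shut and holds. Takes 6 to 10 N on its outer half (more nearer the fold), dropping as it clicks. Always starts up.
- corner2 (a joint): Lid corner at the dish's -x +y corner: angle (rad) pressed down about its fold. 0: riding up, outer edge 8 mm above the lid; 0.27 to 0.28: shut, flush. Let go before about 0.15 it springs up; beyond 0.18 it snaps shut and holds. Takes 6 to 10 N on its outer half (more nearer the fold), dropping as it clicks. Starts either up or already shut.
- corner3 (a joint): Lid corner at the dish's -x -y corner: angle (rad) pressed down about its fold. 0: riding up, outer edge 8 mm above the lid; 0.27 to 0.28: shut, flush. Let go before about 0.15 it springs up; beyond 0.18 it snaps shut and holds. Takes 6 to 10 N on its outer half (more nearer the fold), dropping as it clicks. Always starts up.
- corner4 (a joint): Lid corner at the dish's +x -y corner: angle (rad) pressed down about its fold. 0: riding up, outer edge 8 mm above the lid; 0.27 to 0.28: shut, flush. Let go before about 0.15 it springs up; beyond 0.18 it snaps shut and holds. Takes 6 to 10 N on its outer half (more nearer the fold), dropping as it clicks. Starts either up or already shut.
- pad1 (a point): Point on the upper face of lid corner 1 where a fingertip presses it, 20 mm out from its fold line and 10 mm in from its rounded edge (the fold line crosses the corner at 45 degrees, 58 mm from the untrimmed corner along either side). It moves with the corner: in the dish's frame about (+71, +51) mm, 71 mm above the dish's underside when up, 66 mm when shut.
- pad2 (a point): Point on the upper face of lid corner 2 where a fingertip presses it, 20 mm out from its fold line and 10 mm in from its rounded edge (the fold line crosses the corner at 45 degrees, 58 mm from the untrimmed corner along either side). It moves with the corner: in the dish's frame about (-71, +51) mm, 71 mm above the dish's underside when up, 66 mm when shut.
- pad3 (a point): Point on the upper face of lid corner 3 where a fingertip presses it, 20 mm out from its fold line and 10 mm in from its rounded edge (the fold line crosses the corner at 45 degrees, 58 mm from the untrimmed corner along either side). It moves with the corner: in the dish's frame about (-71, -51) mm, 71 mm above the dish's underside when up, 66 mm when shut.
- pad4 (a point): Point on the upper face of lid corner 4 where a fingertip presses it, 20 mm out from its fold line and 10 mm in from its rounded edge (the fold line crosses the corner at 45 degrees, 58 mm from the untrimmed corner along either side). It moves with the corner: in the dish's frame about (+71, -51) mm, 71 mm above the dish's underside when up, 66 mm when shut.
- jar: Bystander: capped green glass jar, 68 mm across, 105 mm high. Origin: centre of its underside.
- ramekin: Bystander: white ceramic ramekin, 86 mm across, 48 mm high. Origin: centre of its underside.
- case: Bystander: white egg-shaped pacifier case, 72 mm across, 49 mm high, with a small loop. Origin: centre of its underside.
- spoon: Bystander: red silicone spoon, 210 mm long, lying flat beyond the dish. Origin: under its middle, its length along its own x.
Not all that is in view belongs to the job. What is meant by the dish is not pink or yellow, and is the smaller of those in its own colour.

How it is judged (in metres and radians):
At the end, for the whole second after the job is handed in: All four lid corners have clicked shut (each joint over 0.24 rad; flush is 0.27 to 0.28), and the dish stands at rest and upright (within 0.05 rad) on the worktop, within 50 mm of where it stood (value of joint each of corner1, corner2, corner3, corner4 above 0.24 rad and angle between dish's own z axis and vertical below 0.05 rad and height (world z) of dish below 0.006 m and linear speed of dish below 0.02 m/s and distance of dish from where it was at the start of the episode below 0.05 m); the robot touches nothing.
It fails at once if the dish is lifted off the worktop or tipped (height (world z) of dish above 0.015 m or angle between dish's own z axis and vertical above 0.15 rad).
It fails at once if the dish is shoved more than 50 mm from its place (distance of dish from where it was at the start of the episode above 0.05 m).
It fails at once if the jar, ramekin, pacifier case or spoon is moved more than 20 mm or knocked over (distance of any of jar, ramekin, case, spoon from where it was at the start of the episode above 0.02 m or angle between any of jar, ramekin, case's own z axis and vertical above 0.3 rad).
It also fails if it takes over 48 s, if anything falls off the work surface, if the arm or the gripper's body presses on something with over 40 N, if the wrist force passes 120 N, or if a joint passes its speed limit or range.

### The arm

A 6-joint arm with a two-finger parallel gripper is mounted at the origin on the work surface. World frame = base frame: x ahead of the robot, y to its left, z up, the work surface at z = 0. Lengths are in mm, angles in rad, forces in N, time in s.
With the tool pointing down it reaches from about 375 to 925 mm from the base axis. Payload 5.7 kg.
Tool frame: the origin (TCP) lies midway between the tips of the shut fingers; the grasp point (between the pads) lies 19 mm behind it; z points along the fingers, y is the line along which they close (so a half turn about z gives the same grasp; the last joint's range is limited). The gripper opens to 85 mm and grips with 20 to 120 N. Pads are 22 mm wide; open, the fingers measure 114 mm over their backs; the gripper's body (76 mm by 85 mm) begins 54 mm behind the grasp point. The pads swing forward as they close: fully open they stand 13 mm farther back than shut.
Start: joints at [-0.115, 0.359, 1.51, -0, 1.272, -0.115], TCP at [599.969, -0.004, 231.267] pointing down, gripper open.
Joint ranges: [-2.97, 2.97], [-1.01, 2.36], [0.21, 2.38], [-0.96, 4.11], [0.2, 2.71], [-2.98, 2.98]. Speed limits (rad/s): [2.39, 2.39, 3.14, 3.14, 3.14, 3.14].

### API

Orientations are given as a rotation vector (axis times angle).
In Python, from rig import arm gives the robot as it stands.
- The arm moves only by the shell command python3 -m crank 'ROWS' [OPENING] [FORCE]. ROWS is JSON, a list of rows, each an object of numbers: "dx", "dy", "dz": the shift along the tool's x, y, z in cm; "ax", "ay", "az": the turn, a rotation vector about the tool's x, y, z in rad. A call has 1 to 8 rows; each row is the pose to reach, as a shift and turn from the pose commanded when the call began, along the tool's axes at that moment; what a row does not reach only later rows make up. A row lasts 1/12 s, in which the tool goes at most 41.7 mm and 7.16 degrees, less where a joint would pass 70% of its speed; a pose out of reach is approached as far as the arm can. A call with a gripper value outside its range is refused whole. OPENING is the opening, from 0 (shut) to 1 (fully open), set as the call begins (- or left out, the last holds). The fingers move at their own pace and stop on an object; FORCE is the grip in N (left out, the last holds). Time passes only in rows, so rows that repeat a pose let the fingers close. It gives the time, the measured TCP pose, the force, the opening and the grip force at its end, in the units of the state.
- arm.get_obs(): the state, without advancing time (a new reading comes with each control period).
- arm.grab_frame(name): name is "scene" or "side" or "wrist"; returns (picture, depth): 480x640x3 uint8, blue, green, red; 480x640 float32, mm along the optical axis (not along the pixel's ray), 0 where there is no reading.
- arm.camera_params(name): a dict with "fx", "fy", "cx", "cy" (pixels), "cam_to_world" (4x4, takes a point from camera to world coordinates); the wrist camera has in their place "mount" (4x4, takes a point from camera to tool coordinates, whose origin is the TCP and whose axes are the flange's). Camera axes: x right, y up, looking along -z (the intrinsics and any distortion apply to the point x, -y, -z); pixel columns grow to the right and rows downward; lengths in mm; the calibration is good to about 2 mm. The wrist camera is an equidistant fisheye: a pixel r from the principal point sees the ray r / f radians off the axis. A picture is of the moment at which its call begins: read the wrist's pose just before it. camera_params takes no time and is no camera call.
- arm.job_done(): hands the job in; it is judged then, once.
The state is a dict: "time": time; "joints": joint angles; "qvel": joint speeds; "tau": joint torques, N m; "tool_pos": TCP position; "tcp_rot": TCP orientation; "contact_force": force on the tool from outside, world axes, zero at the start; "ft_torque": the same for the moment, N m; "gripper_width": opening from 0.0 (shut) to 1.0 (fully open); "grip_force": force on a finger pad.
Only numpy, scipy, OpenCV 4.12 (cv2) and the standard library are available. Lean on these libraries where they do the work, as an engineer would, in place of code of your own. Each camera call takes 0.05 s, during which the arm holds its last target. There are 200 camera calls.

## Working session

There is one attempt and no reset: what is moved stays moved. The work goes in short steps, Python scripts to look and compute and a shell command to move; the robot and the scene stay as the last step left them, time stands still between calls to the robot, and variables do not carry over. Pictures are saved under pics/ and viewed, at most 10 in all, crops included, and the job is handed in when it is done.

```bash
mkdir -p pics; ls; python3 - <<'E'
from rig import arm
import cv2,numpy as np
o=arm.get_obs();print(o)
for n in("scene","side"):
    p,d=arm.grab_frame(n);cv2.imwrite(f"pics/{n}0.png",p);np.savez(f"pics/{n}0.npz",p=p,d=d);print(n,arm.camera_params(n))
E
```

```text
pics
{'time': 0.0, 'joints': array([-1.15110823e-01,  3.59520296e-01,  1.51145568e+00,  4.06926235e-05,
        1.27248926e+00, -1.15074946e-01]), 'qvel': array([ 0.00087255,  0.00120453, -0.00126906, -0.00171271,  0.00083717,
       -0.00166059]), 'tau': array([ 1.96551155e-03, -5.27614331e+01, -2.78626120e+01, -6.37880498e-05,
        1.32890840e-02, -2.81424428e-05]), 'tool_pos': array([5.99312141e+02, 7.99637444e-02, 2.30435634e+02]), 'tcp_rot': array([-2.22043956e+00, -2.22033326e+00,  1.77859058e-03]), 'contact_force': array([-0.69535167,  0.05549857, -0.65551479]), 'ft_torque': array([-0.00141779, -0.02499073, -0.00886773]), 'grip_force': 0.0, 'gripper_width': 1.0001990880604614}
scene {'fx': 442.98352161929336, 'fy': 442.98352161929336, 'cx': 318.85947639515626, 'cy': 237.72447110485405, 'cam_to_world': array([[-2.91371864e-01, -6.24857305e-01,  7.24331267e-01,
         1.28343599e+03],
       [ 9.56528821e-01, -2.00164028e-01,  2.12101337e-01,
         2.42768079e+02],
       [ 1.24519939e-02,  7.54644095e-01,  6.56016187e-01,
         7.99395537e+02],
       [ 0.00000000e+00,  0.00000000e+00,  0.00000000e+00,
         1.00000000e+00]])}
side {'fx': 477.4309481437574, 'fy': 477.4309481437574, 'cx': 326.2665417424362, 'cy': 239.7596550939612, 'cam_to_world': array([[ 8.56511458e-01,  2.98212889e-01, -4.21256685e-01,
         1.28388382e+02],
       [-5.16056780e-01,  4.81254843e-01, -7.08575456e-01,
        -6.74505014e+02],
       [-8.57451401e-03,  8.24295365e-01,  5.66095070e-01,
         5.91038340e+02],
       [ 0.00000000e+00,  0.00000000e+00,  0.00000000e+00,
         1.00000000e+00]])}
```

View pics/scene0.png

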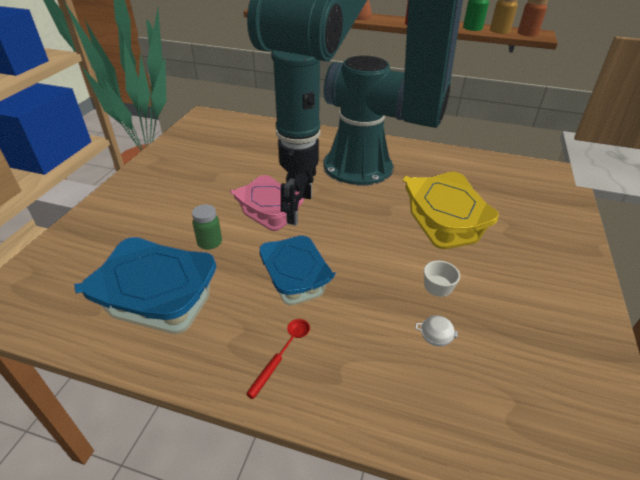

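View pics/side0.png

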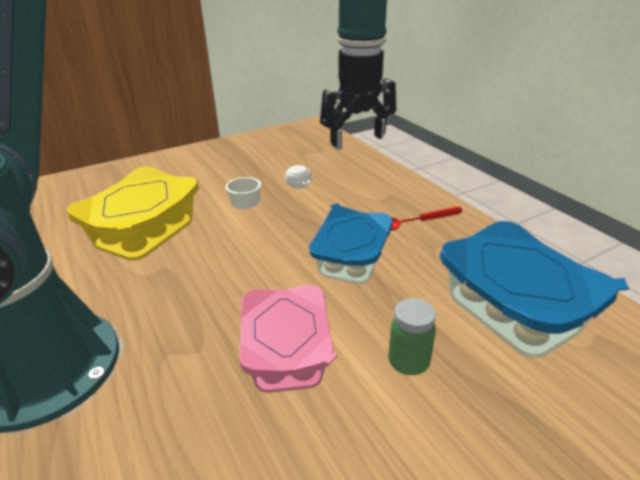

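The scene view has the target, the smaller blue dish, at about (297,267), with its tab near (333,275). In the side view it is at about (350,236), with the tab near (335,207). Next I'll measure it from both views.

```bash
cat >h.py <<'E'
import numpy as np,cv2
from rig import arm
def mask(p,x0,y0,x1,y1):
    h=cv2.cvtColor(p,cv2.COLOR_BGR2HSV);m=cv2.inRange(h,(95,110,40),(125,255,255));r=np.zeros_like(m);r[y0:y1,x0:x1]=m[y0:y1,x0:x1]
    n,l,s,_=cv2.connectedComponentsWithStats(r);return l==1+np.argmax(s[1:,4])
def rays(n,u,v):
    c=arm.camera_params(n);T=c["cam_to_world"];d=np.c_[(u-c["cx"])/c["fx"],-(v-c["cy"])/c["fy"],-np.ones(len(u))]
    return T[:3,3],d@T[:3,:3].T
E
python3 - <<'E'
from h import *
for n,b in(("scene",(250,225,345,310)),("side",(300,195,398,290))):
    z=np.load(f"pics/{n}0.npz");m=mask(z["p"],*b);v,u=np.nonzero(m)
    o,d=rays(n,u.astype(float),v.astype(float));P=o+d*z["d"][v,u][:,None]
    P=P[z["d"][v,u]>0]
    Q=o+d*((66-o[2])/d[:,2])[:,None]
    print(n,m.sum(),len(P),"z pct",np.percentile(P[:,2],[2,25,50,75,98]).round(1))
    for X in(P,Q):
        r=cv2.minAreaRect(X[:,:2].astype(np.float32));print(np.round(r[0]),np.round(r[1]),round(r[2],1),cv2.boxPoints(r).round().tolist())
    np.save(f"pics/P{n}.npy",P)
# joint heightmap
P=np.vstack([np.load(f"pics/P{n}.npy") for n in("scene","side")])
c=P[:,:2].mean(0);print(c)
R=np.arange(-110,111,15)
for x in R[::-1]:
    print(f"{c[0]+x:5.0f}",*[ (lambda s:f"{np.median(s):4.0f}" if len(s)>2 else "   .")(P[(abs(P[:,0]-c[0]-x)<7.5)&(abs(P[:,1]-c[1]-y)<7.5),2]) for y in R[::-1]])
print((c[1]+R[::-1]).round())
E
```

```text
scene 2959 2948 z pct [60.9 65.  66.1 67.5 73.3]
[576. -24.] [179. 135.] 40.1 [[464.0, -30.0], [551.0, -133.0], [688.0, -18.0], [601.0, 86.0]]
[576. -22.] [189. 139.] 41.0 [[459.0, -31.0], [550.0, -136.0], [693.0, -13.0], [601.0, 92.0]]
side 3476 3463 z pct [58.6 64.7 65.5 66.4 72.3]
[573. -25.] [174. 134.] 40.1 [[463.0, -31.0], [549.0, -133.0], [683.0, -20.0], [597.0, 82.0]]
[575. -24.] [203. 136.] 42.3 [[454.0, -42.0], [546.0, -143.0], [696.0, -6.0], [605.0, 94.0]]
[574.40572213 -25.95457746]
  674    .    .    .    .    .   66   72   69    .    .    .    .    .    .    .
  659    .    .    .    .   65   69   71   71   70    .    .    .    .    .    .
  644    .    .    .   64   66   66   66   67   67   66    .    .    .    .    .
  629    .   63   65   65   66   65   66   66   66   66    .    .    .    .    .
  614   77   69   67   65   66   65   65   65   66   66   66    .    .    .    .
  599   74   71   66   66   65   66   66   65   66   66   66   66    .    .    .
  584   74   70   66   66   65   65   65   66   65   66   66   66   69    .    .
  569    .   69   66   66   65   65   65   65   65   65   66   66   70   71    .
  554    .    .   65   65   65   65   65   66   65   65   66   66   71   71    .
  539    .    .    .   65   65   66   65   66   66   66   65   66   70   68    .
  524    .    .    .   66   65   66   65   66   66   65   65   66   65    .    .
  509    .    .    .    .   65   65   66   65   65   66   64   64    .    .    .
  494    .    .    .    .    .   66   66   66   65   64   65    .    .    .    .
  479    .    .    .    .    .    .   65   66   64    .    .    .    .    .    .
  464    .    .    .    .    .    .    .    .    .    .    .    .    .    .    .
[  74.   59.   44.   29.   14.   -1.  -16.  -31.  -46.  -61.  -76.  -91.
 -106. -121. -136.]
```

Two views agree. The centre is about (574.5, -24.5), the yaw is 40°, and the middle of the lid is at z≈66, as given. Corner1 (tab), corner3 and corner4 ride up at z 71–74. Corner2 is flush at 64–65. That puts pad1 at (596,60), pad3 at (553,-109) and pad4 at (662,-18). The tool axes are x = world +y, y = world +x, z = down.

```bash
python3 -m crank '[{"dx":6,"dy":-0.4,"dz":4},{"dx":6,"dy":-0.4,"dz":8},{"dx":6,"dy":-0.4,"dz":12},{"dx":6,"dy":-0.4,"dz":14},{"dx":6,"dy":-0.4,"dz":14},{"dx":6,"dy":-0.4,"dz":14},{"dx":6,"dy":-0.4,"dz":14},{"dx":6,"dy":-0.4,"dz":14}]' 0 60
```

```text
$[0]: bad value
```

```bash
python3 - <<'E'
from h import *
p,d=arm.grab_frame("side");cv2.imwrite("pics/side1.png",cv2.resize(p[120:330,250:530],None,fx=2.8,fy=2.8))
E
```

```text
(no output)
```

View pics/side1.png

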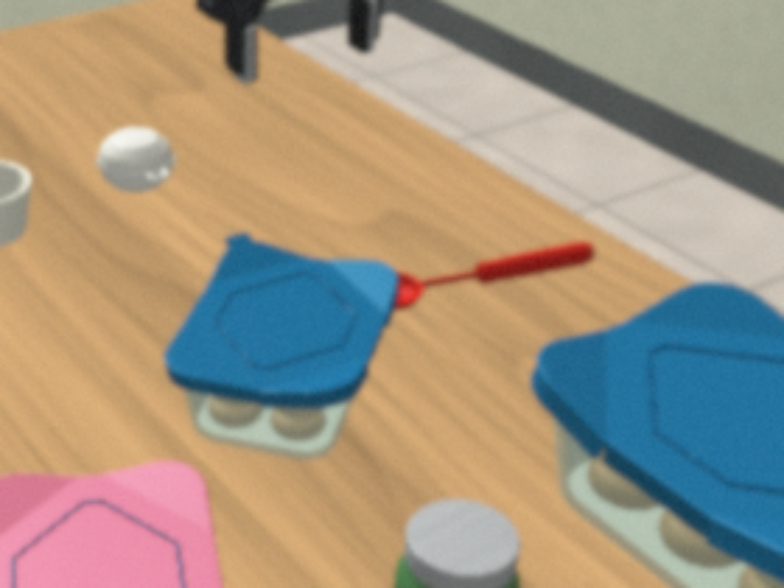

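The move was refused, so the arm hasn't moved. The crop shows the tab corner at (238,240) up, the corner at (375,280) up, and the left near corner at (180,370) flush. I'll retry with all six keys.

```bash
python3 -m crank '[{"dx":6,"dy":-0.4,"dz":4,"ax":0,"ay":0,"az":0},{"dx":6,"dy":-0.4,"dz":8,"ax":0,"ay":0,"az":0},{"dx":6,"dy":-0.4,"dz":12,"ax":0,"ay":0,"az":0},{"dx":6,"dy":-0.4,"dz":14,"ax":0,"ay":0,"az":0},{"dx":6,"dy":-0.4,"dz":14,"ax":0,"ay":0,"az":0},{"dx":6,"dy":-0.4,"dz":14,"ax":0,"ay":0,"az":0},{"dx":6,"dy":-0.4,"dz":14,"ax":0,"ay":0,"az":0},{"dx":6,"dy":-0.4,"dz":14,"ax":0,"ay":0,"az":0}]' 0 60
```

```text
time: 0.82
tool_pos: [598.3, 59.6, 94.0]
tcp_rot: [2.22, 2.219, 0.005]
contact_force: [1.1, -0.5, -0.6]
gripper_width: 0.0
grip_force: 0.0
```

```bash
python3 -m crank '[{"dx":0,"dy":0,"dz":0.8,"ax":0,"ay":0,"az":0},{"dx":0,"dy":0,"dz":1.5,"ax":0,"ay":0,"az":0},{"dx":0,"dy":0,"dz":1.5,"ax":0,"ay":0,"az":0},{"dx":0,"dy":0,"dz":1.5,"ax":0,"ay":0,"az":0}]'; python3 - <<'E'
from h import *
p,d=arm.grab_frame("side");a=p[120:330,250:530]
q,d=arm.grab_frame("scene");b=q[160:330,200:400]
cv2.imwrite("pics/c1.png",np.vstack([cv2.resize(a,(400,300)),cv2.resize(b,(400,300))]))
E
```

```text
time: 1.15
tool_pos: [595.6, 59.8, 76.2]
tcp_rot: [-2.221, -2.221, 0.001]
contact_force: [0.6, -1.1, -0.3]
gripper_width: -0.003
grip_force: 0.0
```

View pics/c1.png

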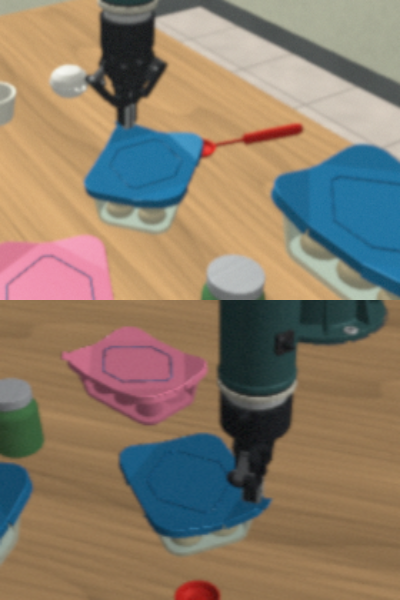

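The shut fingertips stand just above the tab corner, at side crop (127,125) and scene crop (255,495). Pressing now.

```bash
python3 -m crank '[{"dx":0,"dy":0,"dz":0.3,"ax":0,"ay":0,"az":0},{"dx":0,"dy":0,"dz":0.6,"ax":0,"ay":0,"az":0},{"dx":0,"dy":0,"dz":0.6,"ax":0,"ay":0,"az":0}]'; python3 -m crank '[{"dx":0,"dy":0,"dz":0.2,"ax":0,"ay":0,"az":0},{"dx":0,"dy":0,"dz":0.4,"ax":0,"ay":0,"az":0},{"dx":0,"dy":0,"dz":0.4,"ax":0,"ay":0,"az":0},{"dx":0,"dy":0,"dz":0.4,"ax":0,"ay":0,"az":0}]'
```

```text
time: 1.5
tool_pos: [596.6, 60.7, 70.5]
tcp_rot: [2.222, 2.221, 0.003]
contact_force: [-0.6, 2.7, 6.0]
gripper_width: -0.001
grip_force: 2.5
time: 1.83
tool_pos: [596.2, 60.1, 66.2]
tcp_rot: [2.221, 2.221, 0.001]
contact_force: [0.9, 1.0, 1.1]
gripper_width: 0.002
grip_force: 0.7
```

```bash
python3 -m crank '[{"dx":0,"dy":0,"dz":0.15,"ax":0,"ay":0,"az":0},{"dx":0,"dy":0,"dz":0.15,"ax":0,"ay":0,"az":0},{"dx":0,"dy":0,"dz":0.15,"ax":0,"ay":0,"az":0}]'
```

```text
time: 2.08
tool_pos: [596.3, 60.1, 65.9]
tcp_rot: [2.221, 2.221, 0.001]
contact_force: [-2.3, 2.1, 12.1]
gripper_width: 0.001
grip_force: 5.6
```

Corner1 clicked, with the force dropping and then bottoming at z=65.9. On to pad4.

```bash
python3 -m crank '[{"dx":0,"dy":0,"dz":-3,"ax":0,"ay":0,"az":0},{"dx":-2.6,"dy":2.2,"dz":-3,"ax":0,"ay":0,"az":0},{"dx":-5.2,"dy":4.4,"dz":-3,"ax":0,"ay":0,"az":0},{"dx":-7.8,"dy":6.6,"dz":-3,"ax":0,"ay":0,"az":0},{"dx":-7.8,"dy":6.6,"dz":-3,"ax":0,"ay":0,"az":0},{"dx":-7.8,"dy":6.6,"dz":-1.1,"ax":0,"ay":0,"az":0},{"dx":-7.8,"dy":6.6,"dz":-1.1,"ax":0,"ay":0,"az":0},{"dx":-7.8,"dy":6.6,"dz":-1.1,"ax":0,"ay":0,"az":0}]'; python3 -m crank '[{"dx":0,"dy":0,"dz":0.3,"ax":0,"ay":0,"az":0},{"dx":0,"dy":0,"dz":0.6,"ax":0,"ay":0,"az":0},{"dx":0,"dy":0,"dz":0.6,"ax":0,"ay":0,"az":0}]'
```

```text
time: 2.75
tool_pos: [660.4, -18.0, 74.5]
tcp_rot: [-2.22, -2.219, 0.004]
contact_force: [-0.0, 0.2, 0.7]
gripper_width: -0.001
grip_force: 0.0
time: 3.0
tool_pos: [662.3, -17.8, 70.5]
tcp_rot: [2.22, 2.221, 0.001]
contact_force: [-1.1, -0.6, 4.7]
gripper_width: 0.001
grip_force: 2.4
```

```bash
python3 -m crank '[{"dx":0,"dy":0,"dz":0.2,"ax":0,"ay":0,"az":0},{"dx":0,"dy":0,"dz":0.4,"ax":0,"ay":0,"az":0},{"dx":0,"dy":0,"dz":0.4,"ax":0,"ay":0,"az":0},{"dx":0,"dy":0,"dz":0.4,"ax":0,"ay":0,"az":0}]';  python3 -m crank '[{"dx":0,"dy":0,"dz":0.15,"ax":0,"ay":0,"az":0},{"dx":0,"dy":0,"dz":0.15,"ax":0,"ay":0,"az":0},{"dx":0,"dy":0,"dz":0.15,"ax":0,"ay":0,"az":0}]'
```

```text
time: 3.33
tool_pos: [662.2, -17.7, 66.1]
tcp_rot: [2.221, 2.222, 0.001]
contact_force: [-0.2, 0.0, 2.3]
gripper_width: -0.006
grip_force: 1.3
time: 3.58
tool_pos: [662.3, -17.7, 65.8]
tcp_rot: [2.221, 2.221, 0.001]
contact_force: [-3.0, 1.8, 12.1]
gripper_width: 0.001
grip_force: 5.9
```

Corner4 shows the same click and bottoms out. Now pad3.

```bash
python3 -m crank '[{"dx":0,"dy":0,"dz":-3,"ax":0,"ay":0,"az":0},{"dx":-2.3,"dy":-2.7,"dz":-3,"ax":0,"ay":0,"az":0},{"dx":-4.6,"dy":-5.4,"dz":-3,"ax":0,"ay":0,"az":0},{"dx":-6.9,"dy":-8.1,"dz":-3,"ax":0,"ay":0,"az":0},{"dx":-9.1,"dy":-10.9,"dz":-3,"ax":0,"ay":0,"az":0},{"dx":-9.1,"dy":-10.9,"dz":-3,"ax":0,"ay":0,"az":0},{"dx":-9.1,"dy":-10.9,"dz":-1.1,"ax":0,"ay":0,"az":0},{"dx":-9.1,"dy":-10.9,"dz":-1.1,"ax":0,"ay":0,"az":0}]'; python3 -m crank '[{"dx":0,"dy":0,"dz":0,"ax":0,"ay":0,"az":0},{"dx":0,"dy":0,"dz":0.3,"ax":0,"ay":0,"az":0},{"dx":0,"dy":0,"dz":0.6,"ax":0,"ay":0,"az":0},{"dx":0,"dy":0,"dz":0.6,"ax":0,"ay":0,"az":0}]'
```

```text
time: 4.25
tool_pos: [551.9, -109.2, 73.7]
tcp_rot: [-2.222, -2.219, 0.002]
contact_force: [0.5, -0.9, 1.8]
gripper_width: -0.006
grip_force: 0.8
time: 4.58
tool_pos: [553.3, -108.8, 69.4]
tcp_rot: [2.22, 2.222, -0.0]
contact_force: [-0.0, -0.2, 0.8]
gripper_width: 0.002
grip_force: 0.0
```

```bash
python3 -m crank '[{"dx":0,"dy":0,"dz":0.2,"ax":0,"ay":0,"az":0},{"dx":0,"dy":0,"dz":0.4,"ax":0,"ay":0,"az":0},{"dx":0,"dy":0,"dz":0.4,"ax":0,"ay":0,"az":0},{"dx":0,"dy":0,"dz":0.4,"ax":0,"ay":0,"az":0}]';  python3 -m crank '[{"dx":0,"dy":0,"dz":0.15,"ax":0,"ay":0,"az":0},{"dx":0,"dy":0,"dz":0.15,"ax":0,"ay":0,"az":0},{"dx":0,"dy":0,"dz":0.15,"ax":0,"ay":0,"az":0}]'
```

```text
time: 4.92
tool_pos: [553.5, -108.6, 65.9]
tcp_rot: [2.221, 2.221, 0.001]
contact_force: [-0.9, 0.3, 7.4]
gripper_width: 0.001
grip_force: 3.6
time: 5.17
tool_pos: [553.7, -108.8, 65.6]
tcp_rot: [2.22, 2.221, 0.001]
contact_force: [-3.8, 0.8, 17.5]
gripper_width: -0.003
grip_force: 9.0
```

Pad3 has bottomed too. I'll lift clear, move aside and check.

```bash
python3 -m crank '[{"dx":0,"dy":0,"dz":-4,"ax":0,"ay":0,"az":0},{"dx":0,"dy":0,"dz":-8,"ax":0,"ay":0,"az":0},{"dx":0,"dy":0,"dz":-12,"ax":0,"ay":0,"az":0},{"dx":0,"dy":-2,"dz":-16,"ax":0,"ay":0,"az":0},{"dx":0,"dy":-5,"dz":-18,"ax":0,"ay":0,"az":0},{"dx":0,"dy":-8,"dz":-19,"ax":0,"ay":0,"az":0},{"dx":0,"dy":-8,"dz":-19,"ax":0,"ay":0,"az":0},{"dx":0,"dy":-8,"dz":-19,"ax":0,"ay":0,"az":0}]'; python3 - <<'E'
from h import *
A=[]
c=np.array([574.5,-24.5]);a=np.radians(40.1);R=np.array([[np.cos(a),-np.sin(a)],[np.sin(a),np.cos(a)]])
ims=[]
for n,b in(("scene",(250,225,345,310)),("side",(300,195,398,290))):
    p,d=arm.grab_frame(n);m=mask(p,*b)&(d>0);v,u=np.nonzero(m)
    o,r=rays(n,u.astype(float),v.astype(float));P=o+r*d[v,u][:,None]
    t=cv2.minAreaRect(P[:,:2].astype(np.float32));print(n,len(P),np.round(t[0]),np.round(t[1]),t[2])
    L=(P[:,:2]-c)@R
    for s in((1,1),(-1,1),(-1,-1),(1,-1)):
        k=np.hypot(L[:,0]-s[0]*72,L[:,1]-s[1]*52)<8;print(s,k.sum(),np.round(np.median(P[k,2]),1) if k.any() else None)
    ims.append(cv2.resize(p[160:330,200:430] if n=="scene" else p[160:330,250:480],(406,300)))
cv2.imwrite("pics/c2.png",np.vstack(ims))
E
```

```text
time: 5.83
tool_pos: [472.3, -108.7, 254.6]
tcp_rot: [2.221, 2.22, 0.001]
contact_force: [-0.1, 0.7, 0.4]
gripper_width: 0.004
grip_force: 0.0
scene 2946 [575. -23.] [178. 136.] 40.139808654785156
(1, 1) 28 66.1
(-1, 1) 19 65.7
(-1, -1) 25 66.0
(1, -1) 31 65.9
side 3386 [573. -25.] [175. 133.] 40.61011505126953
(1, 1) 25 65.4
(-1, 1) 36 65.3
(-1, -1) 45 65.2
(1, -1) 26 65.6
```

View pics/c2.png

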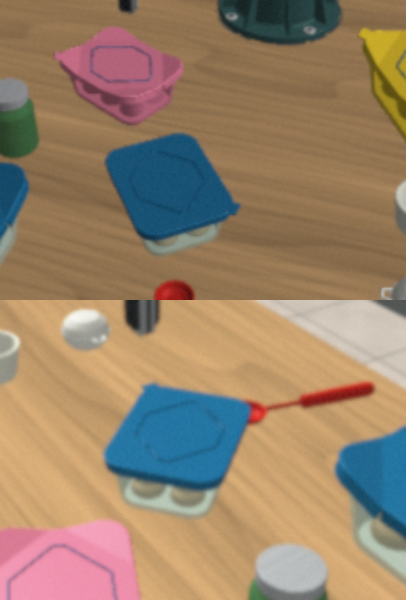

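All four corners are flush at z≈65–66 in both views. The dish hasn't moved and the hand is clear.

```bash
python3 -c "
from rig import arm
print(arm.job_done())"
```

```text
the job is handed in; nothing more can be done
None
```

I pressed corners 1, 3 and 4 shut (corner 2 was already shut); before I handed in, both cameras showed all four flush, the dish where it stood and the hand clear, but the hand-in gave no verdict.

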